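# Find the heaviest tin in the parcel by feel

### The job

The parcel on the hallway radiator shelf holds three identical closed tins, and the one full of screws for the coat hooks is clearly the heaviest. Swing both long flaps of the carton wide open, well past upright, then heft the tins to find the heaviest by feel, leaving the other two standing upright in the open carton. Finish while still holding the heaviest tin in the gripper, upright and still, a hand's breadth above the carton's rim, without shifting the sunglasses box, door wedge or key tray.

Things in the scene. Friction and masses are not known exactly. Their poses are not given: they have to be found in the camera images.
- carton: cardboard carton fixed to the shelf, outside 154 (x) x 264 (y) x 115 tall, walls and floor 4 thick (inner floor at height 4), open on top but for two long flaps; short end flaps are folded down outside, reaching 18 beyond the ends. Origin: centre of its underside; x points away from the robot, y left, turned up to 0.3 rad about z
- flap_front (a joint): angle (rad) of the carton's front long flap, hinged on its near, -x wall: 0 level over the carton, 1.57 upright, 3.14 folded out level, 3.4 its stop. Card 52 from hinge to free edge, 260 wide, 4 thick; starts ajar at 0.5 to 1.0, stays where left (friction 0.012 N m). Shut fingers let down between the two free edges can push it open from inside, following its edge up and outwards
- flap_back (a joint): angle (rad) of the carton's back long flap, hinged on its far, +x wall: 0 level over the carton, 1.57 upright, 3.14 folded out level, 3.4 its stop. Card 52 from hinge to free edge, 260 wide, 4 thick; starts ajar at 0.5 to 1.0, stays where left (friction 0.012 N m). Shut fingers let down between the two free edges can push it open from inside, following its edge up and outwards
- flap_front_hinge (a point): middle of the front flap's hinge line: 75 to -x of the carton's centre, height 117
- flap_back_hinge (a point): middle of the back flap's hinge line: 75 to +x of the carton's centre, height 117
- flap_front_edge (a point): middle of the front flap's free edge, moves with it
- flap_back_edge (a point): middle of the back flap's free edge, moves with it
- tin_a: one of three closed metal tins that look alike, 52 across, 90 tall, flat lid; they stand in a row along the carton's y, about 78 between centres, within 6 of its x centre line, in any order; origin: centre of the underside, z up. Each weighs 0.15 to 0.7 kg; one is heavier than each of the others by 0.2 kg or more, which only weighing it in the gripper can tell
- tin_b: one of three closed metal tins that look alike, 52 across, 90 tall, flat lid; they stand in a row along the carton's y, about 78 between centres, within 6 of its x centre line, in any order; origin: centre of the underside, z up. Each weighs 0.15 to 0.7 kg; one is heavier than each of the others by 0.2 kg or more, which only weighing it in the gripper can tell
- tin_c: one of three closed metal tins that look alike, 52 across, 90 tall, flat lid; they stand in a row along the carton's y, about 78 between centres, within 6 of its x centre line, in any order; origin: centre of the underside, z up. Each weighs 0.15 to 0.7 kg; one is heavier than each of the others by 0.2 kg or more, which only weighing it in the gripper can tell
- glasses_box: red plastic flip-top sunglasses box, closed, 160 x 66 x 58; loose, beside the right (-y) end of the carton; origin under its centre (leave it alone)
- door_wedge: aluminium door wedge on a rubber sole, 125 x 45 x 38; loose, beside the left (+y) end of the carton; origin under its centre (leave it alone)
- key_tray: birch key tray with keys, 150 x 210 x 28; loose, far left; origin under its centre (leave it alone)
Not all that is in view belongs to the job. Leave any blue or pink look-alike of the tin_b alone.

How it is judged:
By the outcome, as a careful person would: the job done as asked, in the order asked, and still so for the second after the job is handed in, while the arm keeps its last pose, push and grip.
It also fails if it takes over 72 s, if anything falls off the work surface, if the arm or the gripper's body presses on something with over 40 N, if the wrist force passes 120 N, or if a joint passes its speed limit or range.

### The arm

A 6-joint arm with a two-finger parallel gripper is mounted at the origin on the work surface. World frame = base frame: x ahead of the robot, y to its left, z up, the work surface at z = 0. Lengths are in m, angles in rad, forces in N, time in s.
With the tool pointing down it reaches from about 0.375 to 0.9 m from the base axis. Payload 3.1 kg.
Tool frame: the origin (TCP) lies between the finger pads; the fingertips stand manip.finger_overhang ahead of it and the grasp point (between the pads) lies 5 mm behind it (manip.finger_overhang is the distance from the TCP to the fingertips, in m); z points along the fingers, y is the line along which they close (so a half turn about z gives the same grasp; the last joint's range is limited). The gripper opens to 85 mm and grips with 20 to 120 N. Pads are 22 mm wide; open, the fingers measure 114 mm over their backs; the gripper's body (76 mm by 85 mm) begins 54 mm behind the grasp point. The pads swing forward as they close: fully open they stand 13 mm farther back than shut.
Start: joints at [-1.484, 0.527, 1.433, -0, 1.181, -0.178], TCP at [0.164, -0.603, 0.245] pointing down, gripper open.
Joint ranges: [-3.08, 3.08], [-0.75, 2.2], [0.22, 2.44], [-1.43, 4.57], [0, 2.65], [-2.85, 2.85]. Speed limits (rad/s): [2.79, 2.79, 3.14, 3.14, 3.14, 3.14].

### API

Orientations are given as a unit quaternion [x, y, z, w].
In Python, from station import manip gives the robot as it stands.
- The arm moves only by the tool drive_tool, never from a script. Its argument "plan" is a list of rows, each a list of 7 numbers: the shift along the tool's x, y, z in m, then the turn, a rotation vector about the tool's x, y, z in degrees, then the opening, from -1 (shut) to 1 (fully open). In form: [[x, y, z, wx, wy, wz, gripper], ...]. A call has 1 to 10 rows; each row shifts and turns the commanded pose from where the row before left it, along the tool's axes as they then stand; what a row does not reach is not made up. A row lasts 1/10 s, in which the tool goes at most 50 mm and 8.59 degrees, less where a joint would pass 70% of its speed; a pose out of reach is approached as far as the arm can. A call is refused whole if a number of a shift passes 0.05 or a number of a turn 8.59, either way. A call with a gripper value outside its range is refused whole. The fingers move at their own pace and stop on an object; "newtons" is the grip in N (left out, the last holds). Time passes only in rows, so rows that do not move let the fingers close. It gives the time, the measured TCP pose, the force, the opening and the grip force at its end, in the units of the state.
- manip.sense(): the state, without advancing time (a new reading comes with each control period).
- manip.snapshot(name): name is "scene" or "top"; returns a dict with "image" (384x512x3 uint8, red, green, blue), "z_map" (384x512 float32, m along the optical axis (not along the pixel's ray), 0 where there is no reading), "fov_y" (degrees; the focal length in pixels is half the picture's height over the tangent of half this angle, whatever the lens; pixels are square), "cx", "cy" (the principal point, pixels), "extrinsics" (4x4, takes a point from camera to world coordinates). Camera axes: x right, y up, looking along -z (the intrinsics and any distortion apply to the point x, -y, -z); pixel columns grow to the right and rows downward; lengths in m; the calibration is good to about 2 mm. A picture is of the moment at which its call begins.
- manip.sign_off(): hands the job in; it is judged then, once.
The state is a dict: "t": time; "q": joint angles; "qd": joint speeds; "tau": joint torques, N m; "tcp_pos": TCP position; "tool_rot": TCP orientation; "force": force on the tool from outside, world axes, zero at the start; "ft_torque": the same for the moment, N m; "finger_gap": opening from 0.0 (shut) to 1.0 (fully open); "gripper_force": force on a finger pad.
Only numpy, scipy, OpenCV 4.12 (cv2) and the standard library are available. Lean on these libraries where they do the work, as an engineer would, in place of code of your own. Each camera call takes 0.05 s, during which the arm holds its last target. There are 200 camera calls.

## Working session

There is one attempt and no reset: what is moved stays moved. The work goes in short steps, Python scripts to look and compute and a tool call to move; the robot and the scene stay as the last step left them, time stands still between calls to the robot, and variables do not carry over. Pictures are saved under pics/ and viewed, at most 10 in all, crops included, and the job is handed in when it is done.

Besides the shell and the picture viewer there is one more tool, called by a JSON object that holds its "op" and its "data", one argument or row to a line. drive_tool: Moves the arm, as the interface text tells. Its arguments: {"type":"object","properties":{"plan":{"type":"array"},"newtons":{"type":"number"}},"required":["plan"]}

```bash
ls; mkdir -p pics; cat > h.py <<'E'
import numpy as np, cv2
from station import manip
def snap(n,f=None):
    s=manip.snapshot(n)
    if f: cv2.imwrite(f,s['image'][:,:,::-1])
    return s
def world(s):
    h,w=s['z_map'].shape; f=h/2/np.tan(np.radians(s['fov_y']/2))
    v,u=np.mgrid[:h,:w]; z=s['z_map']
    P=np.stack([(u-s['cx'])/f*z,-(v-s['cy'])/f*z,-z],-1)
    E=np.array(s['extrinsics']); W=P@E[:3,:3].T+E[:3,3]; W[z==0]=np.nan
    return W
E
python3 - <<'E'
from h import *
a=snap('scene','pics/scene.png'); b=snap('top','pics/top.png')
np.savez('s0.npz',a=world(a),b=world(b))
for s in (a,b): print({k:v for k,v in s.items() if k not in('image','z_map')})
print(manip.sense(), manip.finger_overhang)
E
```

```text
pics
{'fov_y': 52.912907140434434, 'cx': 257.2584887512358, 'cy': 193.59684724339718, 'extrinsics': array([[ 0.35287721, -0.59157469,  0.72492555,  1.33598778],
       [ 0.93544596,  0.2399923 , -0.25950829, -0.10810674],
       [-0.02045801,  0.76970324,  0.63807397,  0.78769606],
       [ 0.        ,  0.        ,  0.        ,  1.        ]])}
{'fov_y': 48.858437920549086, 'cx': 258.6829830374343, 'cy': 184.84075082506817, 'extrinsics': array([[ 0.00748982,  0.99225485, -0.12399283,  0.38524923],
       [-0.99996012,  0.00682887, -0.00575472,  0.1816622 ],
       [-0.00486342,  0.12403099,  0.99226643,  1.40850707],
       [ 0.        ,  0.        ,  0.        ,  1.        ]])}
{'t': 0.1, 'q': array([-1.48449738e+00,  5.28423191e-01,  1.43378859e+00,  1.82486090e-05,
        1.18140963e+00, -1.78505372e-01]), 'qd': array([-0.00118444, -0.00067346, -0.00314969,  0.00041418,  0.0001346 ,
       -0.00015791]), 'tau': array([ 3.02915569e-04, -4.43304420e+01, -1.78587019e+01, -1.53758633e-04,
        3.89072535e-03,  8.10548727e-06]), 'tcp_pos': array([ 0.16355025, -0.60257238,  0.24439615]), 'tool_rot': array([ 9.91247580e-01,  1.32012144e-01,  5.51783334e-05, -1.01291167e-03]), 'force': array([0.83244963, 0.05497695, 0.13811176]), 'ft_torque': array([-0.042838  , -0.00558845,  0.0564855 ]), 'gripper_force': 0.0, 'finger_gap': 0.9987159096278437} 0.014
```

View pics/scene.png

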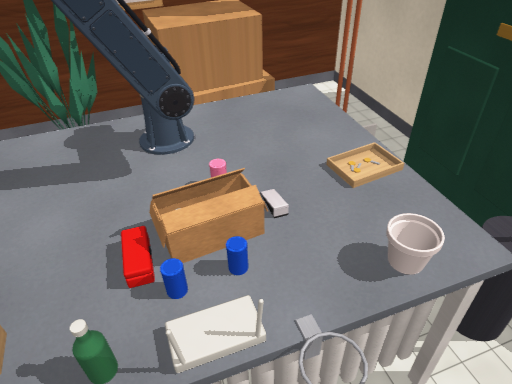

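View pics/top.png

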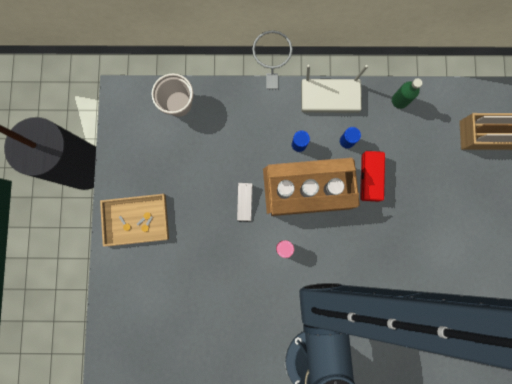

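The top view shows three white-lidded tins inside the carton at (286,188), (310,187) and (336,186). The blue cans (301,141) and (350,138) and the pink can (286,249) stand outside the carton and are look-alikes to leave alone. The red box is at (373,176), the wedge at (245,202) and the tray at (135,220).

```bash
python3 - <<'E'
from h import *
d=np.load('s0.npz'); b=d['b']; a=d['a']
im=cv2.imread('pics/top.png'); img=im[125:265,225:400]
sc=cv2.imread('pics/scene.png')[150:310,110:300]
A=cv2.resize(img,None,fx=4.5,fy=4.5,interpolation=cv2.INTER_CUBIC); cv2.imwrite('pics/topc.png',A[:600,:800])
def show(n,W,lst):
    for u,v in lst: print(n,(u,v),np.round(W[v,u],3))
show('tin',b,[(286,188),(310,187),(336,186)])
show('pink,blue',b,[(286,249),(301,139),(351,136)])
show('boxes',b,[(373,176),(245,202),(135,220)])
# tin lids: pixels bright white inside carton
g=im.min(2)
for u,v in [(286,188),(310,187),(336,186)]:
    m=np.zeros(g.shape,bool); m[v-13:v+14,u-12:u+13]=1
    m&=(g>110)&(abs(b[...,2]-.094)<.008); p=b[m]; 
    (cx,cy),r=cv2.minEnclosingCircle(p[:,:2].astype(np.float32)); print('lid',m.sum(),p.mean(0).round(4),(round(cx,4),round(cy,4)),r, np.median(p[:,2]))
for n,W in(('top',b),('scene',a)):
  m=(W[...,2]>.1)&(W[...,2]<.17)&(W[...,0]>.4)&(W[...,0]<.72)&(W[...,1]>-.2)&(W[...,1]<.2)
  p=W[m]; 
  m2=(p[:,2]<.2); r=cv2.minAreaRect(p[:,:2].astype(np.float32)); print(n,len(p),r,p[:,2].max())
# profile along column through the carton
for u in (298,323): 
    print(u,[tuple((b[v,u]*1000).astype(int)) for v in range(156,218,1) if np.isfinite(b[v,u,0])])
E
```

```text
tin (286, 188) [0.54  0.104 0.092]
tin (310, 187) [0.543 0.029 0.098]
tin (336, 186) [ 0.547 -0.052  0.099]
pink,blue (286, 249) [0.351 0.104 0.09 ]
pink,blue (301, 139) [0.698 0.056 0.092]
pink,blue (351, 136) [ 0.709 -0.104  0.088]
boxes (373, 176) [ 0.585 -0.179  0.058]
boxes (245, 202) [0.501 0.234 0.027]
boxes (135, 220) [0.44  0.598 0.008]
lid 213 [0.5408 0.1061 0.0943] (0.5413, 0.1062) 0.02587072364985943 0.09415483390919399
lid 208 [0.5432 0.0286 0.0942] (0.5435, 0.0289) 0.02618674375116825 0.0942323650555541
lid 207 [ 0.5473 -0.0503  0.0944] (0.5492, -0.0498) 0.02689126320183277 0.0942667840936402
top 2665 ((0.5477622747421265, 0.025593146681785583), (0.15466853976249695, 0.2806503176689148), 5.2482991218566895) 0.16174311139295572
scene 3624 ((0.5504195094108582, 0.028769850730895996), (0.1585448831319809, 0.2786887586116791), 4.817173480987549) 0.15840760385720842
298 [(np.int64(660), np.int64(57), np.int64(1)), (np.int64(655), np.int64(58), np.int64(6)), (np.int64(653), np.int64(57), np.int64(0)), (np.int64(649), np.int64(57), np.int64(1)), (np.int64(647), np.int64(57), n
[... 4665 characters left out ...]
 np.int64(138)), (np.int64(490), np.int64(-5), np.int64(136)), (np.int64(487), np.int64(-5), np.int64(135)), (np.int64(484), np.int64(-5), np.int64(133)), (np.int64(482), np.int64(-6), np.int64(124)), (np.int64(479), np.int64(-6), np.int64(123)), (np.int64(476), np.int64(-7), np.int64(121)), (np.int64(473), np.int64(-7), np.int64(119)), (np.int64(474), np.int64(-16), np.int64(60)), (np.int64(474), np.int64(-24), np.int64(1)), (np.int64(471), np.int64(-25), np.int64(-1)), (np.int64(468), np.int64(-24), np.int64(1)), (np.int64(464), np.int64(-24), np.int64(2)), (np.int64(461), np.int64(-24), np.int64(1)), (np.int64(458), np.int64(-24), np.int64(0)), (np.int64(454), np.int64(-24), np.int64(2))]
```

View pics/topc.png

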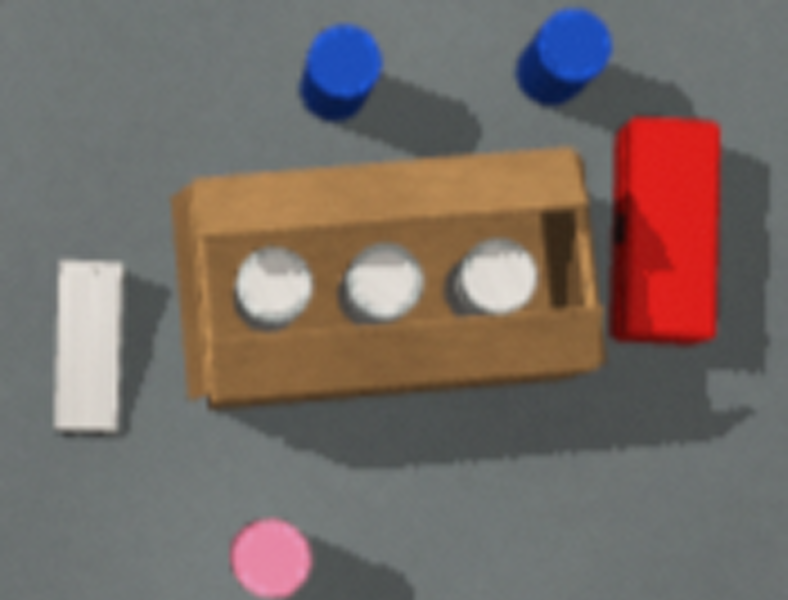

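Enlarged crop: the three white tins stand inside the carton, and the blue and pink cans are outside it. The carton centre measures about (0.546, 0.028) with yaw about 0.087 rad. The flaps are at about 0.86 rad (front) and 0.6 rad (back). First I align the tool so that tool x is carton y and tool y is carton x, then go over the carton with shut fingers.

{"op": "drive_tool", "data": {
  "plan": [
    [0,0,0,0,0,-8,-1],
    [0,0,0,0,0,-8,-1],
    [0,0,0,0,0,-8,-1],
    [0,0,0,0,0,-8,-1],
    [0,0,0,0,0,-8,-1],
    [0,0,0,0,0,-8,-1],
    [0,0,0,0,0,-8,-1],
    [0,0,0,0,0,-8,-1],
    [0,0,0,0,0,-8,-1],
    [0,0,0,0,0,-8,-1]
  ],
  "newtons": 40
}}

```text
t: 1.1
tcp_pos: [0.1636, -0.6028, 0.2447]
tool_rot: [0.672, 0.74, 0.0, -0.0]
force: [-0.2, -0.0, -0.1]
finger_gap: 0.004
gripper_force: 0.0
```

{"op": "drive_tool", "data": {
  "plan": [
    [0.039,0.028,0,0,0,0,-1],
    [0.039,0.028,0,0,0,0,-1],
    [0.039,0.028,0,0,0,0,-1],
    [0.039,0.028,0,0,0,0,-1],
    [0.039,0.028,0,0,0,0,-1],
    [0.039,0.028,0,0,0,0,-1],
    [0.039,0.028,0,0,0,0,-1],
    [0.039,0.028,0,0,0,0,-1],
    [0.039,0.028,0,0,0,0,-1],
    [0,0,0,0,0,0,-1]
  ]
}}

```text
t: 2.1
tcp_pos: [0.3839, -0.2252, 0.245]
tool_rot: [0.672, 0.741, 0.001, -0.002]
force: [-0.5, -0.3, -0.5]
finger_gap: -0.002
gripper_force: 0.0
```

```bash
cat >> h.py <<'E'
from scipy.spatial.transform import Rotation as R
C=np.array([.546,.028]); T=.087
def loc(p):
    d=np.asarray(p)[:2]-C; c,s=np.cos(T),np.sin(T)
    return np.round([c*d[0]+s*d[1],-s*d[0]+c*d[1],p[2]],4)
def st():
    s=manip.sense(); M=R.from_quat(s['tool_rot']).as_matrix()
    print('t',round(s['t'],2),'loc',loc(s['tcp_pos']),'xyaw',round(float(np.arctan2(M[1,0],M[0,0])),4),'z',M[:,2].round(4),'F',s['force'].round(2),'q',s['q'].round(3),'gap',round(float(s['finger_gap']),3),'gf',s['gripper_force'])
    return s
E
python3 -c "
from h import *
st()"
```

```text
t 2.1 loc [-0.1835 -0.2382  0.245 ] xyaw 1.6685 z [-0.001   0.0035 -1.    ] F [-0.47 -0.28 -0.49] q [-0.784  0.288  1.864  0.002  0.993 -0.883] gap -0.002 gf 0.0
```

{"op": "drive_tool", "data": {
  "plan": [
    [0.034,0.0255,0,0,0,0,-1],
    [0.034,0.0255,0,0,0,0,-1],
    [0.034,0.0255,0,0,0,0,-1],
    [0.034,0.0255,0,0,0,0,-1],
    [0.034,0.0255,0,0,0,0,-1],
    [0.034,0.0255,0,0,0,0,-1],
    [0.034,0.0255,0,0,0,0,-1],
    [0,0,0,0,0,0,-1],
    [0,0,0,0,0,0,-1]
  ]
}}

```text
t: 3.0
tcp_pos: [0.5391, 0.0222, 0.2448]
tool_rot: [0.674, 0.739, -0.001, -0.0]
force: [0.5, -1.5, 0.3]
finger_gap: 0.005
gripper_force: 0.0
```

{"op": "drive_tool", "data": {
  "plan": [
    [0,0,0.03,0,0,0,-1],
    [0,0,0.03,0,0,0,-1],
    [0,0,0.03,0,0,0,-1],
    [0,0,0.013,0,0,0,-1],
    [0,0,0,0,0,0,-1],
    [0,0,0,0,0,0,-1]
  ]
}}

```text
t: 3.6
tcp_pos: [0.539, 0.0208, 0.1425]
tool_rot: [0.675, 0.738, -0.0, -0.0]
force: [0.1, 0.9, 0.3]
finger_gap: -0.001
gripper_force: 0.0
```

```bash
python3 -c "
from h import *
st()"
```

```text
t 3.6 loc [-0.0076 -0.0066  0.1425] xyaw 1.6591 z [-5.e-04 -2.e-04 -1.e+00] F [0.05 0.93 0.28] q [-0.169  0.561  1.742 -0.     0.839 -0.257] gap -0.001 gf 0.0
```

{"op": "drive_tool", "data": {
  "plan": [
    [0,0.016,0,0,0,0,-1],
    [0,0.016,0,0,0,0,-1],
    [0,0.016,0,0,0,0,-1],
    [0,0.016,0,0,0,0,-1],
    [0,0.016,0,0,0,0,-1],
    [0,0.016,0,0,0,0,-1],
    [0,0.016,0,0,0,0,-1],
    [0,0,0,0,0,0,-1],
    [0,0,0.004,0,0,0,-1],
    [0,0,-0.004,0,0,0,-1]
  ]
}}

```text
t: 4.6
tcp_pos: [0.5694, 0.0252, 0.1451]
tool_rot: [0.667, 0.735, -0.082, -0.086]
force: [-79.8, -35.9, 48.8]
finger_gap: -0.001
gripper_force: 46.3
```

{"op": "drive_tool", "data": {
  "plan": [
    [0,-0.025,0,0,0,0,-1],
    [0,-0.025,0,0,0,0,-1],
    [0,-0.025,0,0,0,0,-1],
    [0,-0.025,0,0,0,0,-1],
    [0,-0.016,0,0,0,0,-1],
    [0,-0.016,0,0,0,0,-1],
    [0,-0.016,0,0,0,0,-1],
    [0,-0.016,0,0,0,0,-1],
    [0,-0.016,0,0,0,0,-1],
    [0,0,0,0,0,0,-1]
  ]
}}

```text
t: 5.6
tcp_pos: [0.4701, 0.0157, 0.1437]
tool_rot: [0.675, 0.738, 0.0, 0.0]
force: [0.6, -0.2, 0.1]
finger_gap: 0.0
gripper_force: 0.0
```

{"op": "drive_tool", "data": {
  "plan": [
    [0,-0.016,0,0,0,0,-1],
    [0,-0.014,0,0,0,0,-1],
    [0,0,0,0,0,0,-1],
    [0,0,0.004,0,0,0,-1],
    [0,0,0,0,0,0,-1],
    [0,0,-0.03,0,0,0,-1],
    [0,0,-0.03,0,0,0,-1],
    [0,0,0,0,0,0,-1]
  ]
}}

```text
t: 6.4
tcp_pos: [0.4451, 0.0128, 0.2013]
tool_rot: [0.674, 0.738, 0.002, 0.004]
force: [0.8, -0.1, 0.6]
finger_gap: -0.002
gripper_force: 0.0
```

```bash
python3 - <<'E'
from h import *
st()
a=snap('scene'); b=snap('top'); W=world(b); np.savez('s1.npz',a=world(a),b=W)
cv2.imwrite('pics/both1.png',np.hstack([cv2.resize(a['image'][140:310,90:310,::-1],None,fx=1.8,fy=1.8),cv2.resize(b['image'][115:285,225:400,::-1],None,fx=1.8,fy=1.8)]))
for u in (280,290,323,340):
  for x in range(140,225,4):
    pass
for A in(world(a),W):
  d=A[...,:2]-C; c,s=np.cos(T),np.sin(T); X=c*d[...,0]+s*d[...,1]; Y=-s*d[...,0]+c*d[...,1]; Z=A[...,2]
  for y0 in(-.1,.1):
    for lo,hi in((-.14,-.065),(.065,.14)):
      m=(abs(Y-y0)<.012)&(X>lo)&(X<hi)&(Z>.09)&(Z<.19)
      h=[(round(float(x)*1e3),round(float(np.median(Z[m&(abs(X-x)<.005)]))*1e3) if 0 else int(1e3*np.median(Z[m&(abs(X-x)<.005)]))) for x in np.arange(lo,hi,.01) if (m&(abs(X-x)<.005)).any()]
      print(y0,h)
E
```

```text
t 6.4 loc [-0.1018 -0.0063  0.2013] xyaw 1.6614 z [ 0.0085 -0.0019 -1.    ] F [ 0.83 -0.11  0.61] q [-0.223  0.356  1.922  0.     0.855 -0.314] gap -0.002 gf 0.0
-0.1 [(-120, 125), (-110, 124), (-100, 123), (-90, 121), (-80, 120), (-70, 106)]
-0.1 [(65, 126), (75, 119), (85, 103)]
0.1 [(-130, 124), (-120, 125), (-110, 125), (-100, 123), (-90, 122), (-80, 120), (-70, 107)]
0.1 [(65, 126), (75, 116), (85, 103)]
-0.1 []
-0.1 [(65, 125), (75, 120)]
0.1 [(-130, 121), (-120, 125), (-110, 124), (-100, 122), (-90, 120), (-80, 121), (-70, 121)]
0.1 [(65, 122), (75, 120)]
```

View pics/both1.png

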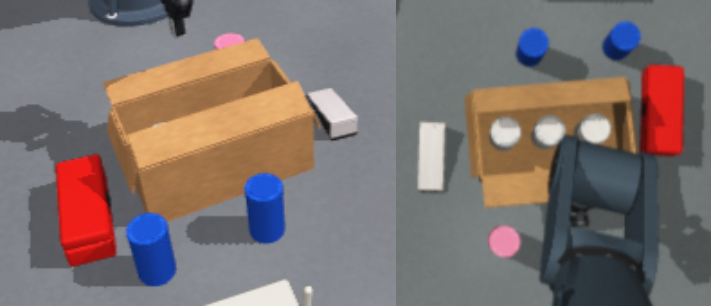

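The front flap is open at about 3.0 rad. The back flap jammed because the side push was too shallow against its edge. I measure its edge now, then follow its arc upward and outward.

```bash
python3 - <<'E'
from h import *
z=np.load('s1.npz')
for k in 'ab':
  A=z[k]; d=A[...,:2]-C; c,s=np.cos(T),np.sin(T); X=c*d[...,0]+s*d[...,1]; Y=-s*d[...,0]+c*d[...,1]; Z=A[...,2]
  for y0 in(-.1,0,.1):
      m=(abs(Y-y0)<.012)&(X>-.02)&(X<.09)&(Z>.112)&(Z<.18)
      p=np.polyfit(X[m],Z[m],1); print(k,y0,'slope angle',np.arctan(-p[0]),'Xrange',np.percentile(X[m],[2,98]).round(4),'Zmax',np.percentile(Z[m],97).round(4))
E
```

```text
a -0.1 slope angle 0.5424533889073524 Xrange [0.0358 0.0809] Zmax 0.1448
a 0 slope angle 0.5543159112092011 Xrange [0.0358 0.081 ] Zmax 0.1455
a 0.1 slope angle 0.5559331915682402 Xrange [0.0356 0.0801] Zmax 0.1455
b -0.1 slope angle 0.5285294353940636 Xrange [0.0319 0.0773] Zmax 0.1453
b 0 slope angle 0.5268007355721112 Xrange [0.0314 0.0759] Zmax 0.1455
b 0.1 slope angle 0.5332879989702322 Xrange [0.0311 0.0754] Zmax 0.1462
```

{"op": "drive_tool", "data": {
  "plan": [
    [0,0.022,0,0,0,0,-1],
    [0,0.022,0,0,0,0,-1],
    [0,0.022,0,0,0,0,-1],
    [0,0.022,0,0,0,0,-1],
    [0,0,0.02,0,0,0,-1],
    [0,0,0.02,0,0,0,-1],
    [0,0,0.014,0,0,0,-1],
    [0,0,0,0,0,0,-1]
  ]
}}

```text
t: 7.3
tcp_pos: [0.5271, 0.0217, 0.141]
tool_rot: [0.674, 0.738, -0.002, -0.003]
force: [-0.9, 0.4, 0.3]
finger_gap: -0.002
gripper_force: 0.0
```

{"op": "drive_tool", "data": {
  "plan": [
    [0,0.015,0.012,0,0,0,-1],
    [0,0.014,0,0,0,0,-1],
    [0,0,0,0,0,0,-1],
    [0,0.003,-0.004,0,0,0,-1],
    [0,0.003,-0.005,0,0,0,-1],
    [0,0.003,-0.005,0,0,0,-1],
    [0,0,0,0,0,0,-1]
  ]
}}

```text
t: 8.0
tcp_pos: [0.5672, 0.0248, 0.1475]
tool_rot: [0.674, 0.738, 0.0, 0.0]
force: [-1.3, -0.2, 1.1]
finger_gap: -0.002
gripper_force: 0.6
```

```bash
python3 -c "
from h import *
st()"
```

```text
t 8.0 loc [ 0.0209 -0.005   0.1475] xyaw 1.6612 z [ 8.e-04 -1.e-04 -1.e+00] F [-1.33 -0.22  1.08] q [-0.153  0.583  1.668  0.     0.89  -0.243] gap -0.002 gf 0.557020918931812
```

{"op": "drive_tool", "data": {
  "plan": [
    [0,0.004,-0.0045,0,0,0,-1],
    [0,0.004,-0.004,0,0,0,-1],
    [0,0.005,-0.004,0,0,0,-1],
    [0,0.005,-0.003,0,0,0,-1],
    [0,0.005,-0.002,0,0,0,-1],
    [0,0.006,-0.001,0,0,0,-1],
    [0,0,0,0,0,0,-1]
  ]
}}

```text
t: 8.7
tcp_pos: [0.5979, 0.0272, 0.1655]
tool_rot: [0.675, 0.738, 0.001, 0.001]
force: [0.3, 0.0, 0.1]
finger_gap: -0.002
gripper_force: 0.0
```

```bash
python3 -c "
from h import *
st()"
```

```text
t 8.7 loc [ 0.0517 -0.0053  0.1655] xyaw 1.6609 z [ 3.8e-03 -3.0e-04 -1.0e+00] F [0.28 0.05 0.1 ] q [-0.141  0.59   1.577  0.     0.97  -0.231] gap -0.002 gf 0.0
```

{"op": "drive_tool", "data": {
  "plan": [
    [0,0.007,0,0,0,0,-1],
    [0,0.007,0.002,0,0,0,-1],
    [0,0.007,0.003,0,0,0,-1],
    [0,0.007,0.004,0,0,0,-1],
    [0,0,0,0,0,0,-1]
  ]
}}

```text
t: 9.2
tcp_pos: [0.6248, 0.0299, 0.1548]
tool_rot: [0.674, 0.738, 0.0, -0.0]
force: [0.4, 0.7, 0.2]
finger_gap: -0.001
gripper_force: 0.0
```

{"op": "drive_tool", "data": {
  "plan": [
    [0,0.008,0.004,0,0,0,-1],
    [0,0.008,0.004,0,0,0,-1],
    [0,0.008,0.004,0,0,0,-1],
    [0,0.002,0.003,0,0,0,-1],
    [0,0,0.003,0,0,0,-1],
    [0,0,0,0,0,0,-1],
    [0,0,-0.04,0,0,0,-1],
    [0,-0.04,-0.025,0,0,0,0],
    [0,-0.05,0,0,0,0,0.6],
    [0,0,0,0,0,0,0.6]
  ]
}}

```text
t: 10.2
tcp_pos: [0.5484, 0.0256, 0.2012]
tool_rot: [0.674, 0.738, -0.005, -0.007]
force: [0.5, -0.5, 0.5]
finger_gap: 0.506
gripper_force: 0.0
```

```bash
python3 - <<'E'
from h import *
st()
a=snap('scene'); b=snap('top')
cv2.imwrite('pics/both2.png',np.hstack([cv2.resize(a['image'][140:310,90:310,::-1],None,fx=1.8,fy=1.8),cv2.resize(b['image'][115:285,225:400,::-1],None,fx=1.8,fy=1.8)]))
for A in (world(a),world(b)):
  d=A[...,:2]-C; c,s=np.cos(T),np.sin(T); X=c*d[...,0]+s*d[...,1]; Y=-s*d[...,0]+c*d[...,1]; Z=A[...,2]
  for lo,hi in((-.13,-.08),(.08,.13)):
      m=(abs(Y)<.12)&(X>lo)&(X<hi)&(Z>.09)&(Z<.18)
      if m.sum()>20: print(m.sum(),np.polyfit(X[m]-np.sign(lo)*.075,Z[m],1))
E
```

```text
t 10.2 loc [ 0.0021 -0.0026  0.2012] xyaw 1.6609 z [-0.0165  0.0023 -0.9999] F [ 0.54 -0.46  0.53] q [-0.157  0.489  1.659 -0.     1.01  -0.247] gap 0.506 gf 0.0
751 [-0.1248597   0.12029876]
1240 [0.11060977 0.11948404]
418 [-0.11339838  0.11981173]
616 [0.10757626 0.11905694]
```

View pics/both2.png

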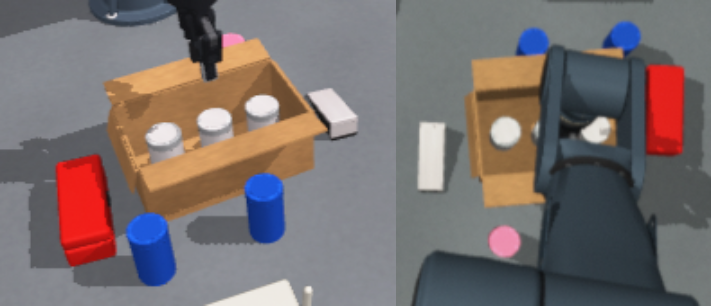

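Both flaps lie open at about 3.03 rad. Tins now show in the scene view too (crop (165,137), (215,125), (262,108)). I check their lids from this second view.

```bash
python3 - <<'E'
from h import *
for n in('scene','top'):
  s=snap(n); A=world(s); d=A[...,:2]-C; c,t=np.cos(T),np.sin(T); X=c*d[...,0]+t*d[...,1]; Y=-t*d[...,0]+c*d[...,1]
  hsv=cv2.cvtColor(s['image'],cv2.COLOR_RGB2HSV)
  for y0 in(-.078,0,.078):
    m=(abs(X)<.05)&(abs(Y-y0)<.036)&(abs(A[...,2]-.094)<.006)&(hsv[...,1]<60)&(hsv[...,2]>90)
    if m.sum()>40:
      p=np.c_[X[m],Y[m]].astype(np.float32); print(n,m.sum(),p.mean(0),cv2.minEnclosingCircle(p),np.median(A[...,2][m]))
E
```

```text
scene 240 [ 0.00224962 -0.07520469] ((-0.0007944927201606333, -0.07660581171512604), 0.028153538703918457) 0.09462478527518398
scene 226 [0.0056714  0.00372129] ((0.00024012435460463166, 0.00536307692527771), 0.028897583484649658) 0.09465817281192274
scene 210 [0.00899766 0.08067819] ((0.006299747619777918, 0.08127070963382721), 0.02759946882724762) 0.09500400512652613
top 169 [-0.00520202 -0.08030853] ((-0.002935630502179265, -0.07781961560249329), 0.02626831829547882) 0.09460213842707166
top 212 [0.00223419 0.07784218] ((0.002090001944452524, 0.07818108052015305), 0.0260610431432724) 0.09407501496698845
```

{"op": "drive_tool", "data": {
  "plan": [
    [0.004,-0.004,0,0,0,0,0.6],
    [0,0,0,0,0,0,0.6],
    [0,0,0,0,0,0,0.6],
    [0,0,0,0,0,0,0.6]
  ]
}}

```text
t: 10.8
tcp_pos: [0.5563, 0.0278, 0.2026]
tool_rot: [0.674, 0.738, 0.0, 0.0]
force: [-0.0, -0.9, 0.1]
finger_gap: 0.798
gripper_force: 0.0
```

```bash
python3 -c "
from h import *
st()"
```

```text
t 10.8 loc [ 0.0102 -0.0011  0.2026] xyaw 1.6614 z [ 1.e-04 -1.e-04 -1.e+00] F [-0.04 -0.86  0.06] q [-0.151  0.491  1.649 -0.     1.001 -0.241] gap 0.798 gf 0.0
```

{"op": "drive_tool", "data": {
  "plan": [
    [0.003,-0.011,0,0,0,0,0.6],
    [0,0,0.03,0,0,0,0.6],
    [0,0,0.03,0,0,0,0.6],
    [0,0,0.03,0,0,0,0.6],
    [0,0,0.025,0,0,0,0.6],
    [0,0,0.018,0,0,0,0.6],
    [0,0,0,0,0,0,0.6]
  ]
}}

```text
t: 11.5
tcp_pos: [0.543, 0.03, 0.0678]
tool_rot: [0.675, 0.738, -0.001, -0.002]
force: [-0.0, -0.2, 0.4]
finger_gap: 0.798
gripper_force: 0.0
```

{"op": "drive_tool", "data": {
  "plan": [
    [0,0,0,0,0,0,-0.4],
    [0,0,0,0,0,0,-0.4],
    [0,0,0,0,0,0,-0.4],
    [0,0,0,0,0,0,-0.4],
    [0,0,0,0,0,0,-0.4],
    [0,0,0,0,0,0,-0.4],
    [0,0,0,0,0,0,-0.4]
  ],
  "newtons": 50
}}

```text
t: 12.2
tcp_pos: [0.5455, 0.0296, 0.0708]
tool_rot: [0.674, 0.738, 0.001, 0.001]
force: [2.4, 1.2, 6.1]
finger_gap: 0.594
gripper_force: 53.7
```

```bash
python3 -c "
from h import *
s=st();print(s['tau'],s['ft_torque'])"
```

```text
t 12.2 loc [-0.0004  0.0017  0.0708] xyaw 1.6611 z [ 2.3e-03 -3.0e-04 -1.0e+00] F [2.37 1.19 6.09] q [-0.15   0.688  1.765  0.     0.686 -0.241] gap 0.594 gf 53.681400418281555
[-1.89973768e-01 -3.88578916e+01 -7.02778727e+00 -9.81357833e-02
  3.45388111e-01  1.12693394e-05] [ 0.06331457 -0.17675601  0.06874478]
```

{"op": "drive_tool", "data": {
  "plan": [
    [0,0,-0.01,0,0,0,-0.4],
    [0,0,-0.015,0,0,0,-0.4],
    [0,0,-0.01,0,0,0,-0.4],
    [0,0,0,0,0,0,-0.4],
    [0,0,0,0,0,0,-0.4],
    [0,0,0,0,0,0,-0.4],
    [0,0,0,0,0,0,-0.4]
  ]
}}

```text
t: 12.9
tcp_pos: [0.544, 0.0298, 0.1041]
tool_rot: [0.674, 0.738, -0.001, -0.001]
force: [0.1, -0.1, -5.9]
finger_gap: 0.597
gripper_force: 53.7
```

{"op": "drive_tool", "data": {
  "plan": [
    [0,0,0,0,0,0,-0.4],
    [0,0,0,0,0,0,-0.4]
  ]
}}

```text
t: 13.1
tcp_pos: [0.5444, 0.0297, 0.1045]
tool_rot: [0.674, 0.738, -0.0, -0.0]
force: [-1.1, 0.3, -5.9]
finger_gap: 0.599
gripper_force: 53.7
```

{"op": "drive_tool", "data": {
  "plan": [
    [0,0,0,0,0,0,-0.4],
    [0,0,0,0,0,0,-0.4]
  ]
}}

```text
t: 13.3
tcp_pos: [0.5446, 0.0297, 0.1048]
tool_rot: [0.674, 0.738, -0.0, -0.0]
force: [-0.5, 0.5, -6.6]
finger_gap: 0.596
gripper_force: 53.7
```

```bash
python3 -c "
from h import *
s=st();print(s['tau'],s['ft_torque'])"
```

```text
t 13.3 loc [-0.0013  0.0019  0.1048] xyaw 1.6611 z [-1.e-04  0.e+00 -1.e+00] F [-0.47  0.47 -6.55] q [-0.15   0.629  1.75   0.     0.762 -0.241] gap 0.596 gf 53.69120478630066
[-2.67324845e-03 -4.46955013e+01 -1.16832510e+01  2.72869976e-03
  1.38056232e-03 -4.96433734e-05] [-0.03954489 -0.04389668  0.01861606]
```

The middle tin weighs about 6.2 N (0.63 kg), which already looks like the heaviest. I set it back and heft the others to be sure.

{"op": "drive_tool", "data": {
  "plan": [
    [0,0,0.012,0,0,0,-0.4],
    [0,0,0.012,0,0,0,-0.4],
    [0,0,0.006,0,0,0,-0.4],
    [0,0,0.004,0,0,0,-0.4],
    [0,0,0,0,0,0,-0.4],
    [0,0,0,0,0,0,-0.4]
  ]
}}

```text
t: 13.9
tcp_pos: [0.5436, 0.0299, 0.0708]
tool_rot: [0.674, 0.738, -0.001, -0.001]
force: [-2.8, 0.2, 0.1]
finger_gap: 0.599
gripper_force: 53.8
```

```bash
python3 -c "
from h import *
s=st()"
```

```text
t 13.9 loc [-0.0022  0.0021  0.0708] xyaw 1.6612 z [-2.3e-03  3.0e-04 -1.0e+00] F [-2.8   0.23  0.11] q [-0.15   0.688  1.766 -0.     0.69  -0.241] gap 0.599 gf 53.8193142414093
```

{"op": "drive_tool", "data": {
  "plan": [
    [0,0,0,0,0,0,0.6],
    [0,0,0,0,0,0,0.6],
    [0,0,0,0,0,0,0.6],
    [0,0,-0.02,0,0,0,0.6],
    [0,0,-0.03,0,0,0,0.6],
    [0,0,-0.03,0,0,0,0.6],
    [0,0,0,0,0,0,0.6],
    [-0.04,0,0,0,0,0,0.6],
    [-0.039,0,0,0,0,0,0.6],
    [0,0,0,0,0,0,0.6]
  ]
}}

```text
t: 14.9
tcp_pos: [0.5534, -0.0532, 0.1507]
tool_rot: [0.676, 0.737, 0.0, 0.002]
force: [0.2, -0.4, 0.5]
finger_gap: 0.803
gripper_force: 0.0
```

{"op": "drive_tool", "data": {
  "plan": [
    [0,0,0,0,0,0,0.6]
  ]
}}

```text
t: 15.0
tcp_pos: [0.5516, -0.0497, 0.1503]
tool_rot: [0.675, 0.737, -0.0, -0.0]
force: [0.0, 0.7, -0.4]
finger_gap: 0.799
gripper_force: 0.0
```

```bash
python3 -c "
from h import *
s=st()"
```

```text
t 15.0 loc [-0.0012 -0.0779  0.1503] xyaw 1.6587 z [-5.e-04  5.e-04 -1.e+00] F [ 0.03  0.71 -0.39] q [-0.292  0.564  1.7    0.     0.878 -0.38 ] gap 0.799 gf 0.0
```

{"op": "drive_tool", "data": {
  "plan": [
    [0,0,0.025,0,0,0,0.6],
    [0,0,0.03,0,0,0,0.6],
    [0,0,0.025,0,0,0,0.6],
    [0,0,0,0,0,0,0.6],
    [0,0,0,0,0,0,-0.4],
    [0,0,0,0,0,0,-0.4],
    [0,0,0,0,0,0,-0.4],
    [0,0,0,0,0,0,-0.4],
    [0,0,0,0,0,0,-0.4],
    [0,0,0,0,0,0,-0.4]
  ]
}}

```text
t: 16.0
tcp_pos: [0.5518, -0.049, 0.0712]
tool_rot: [0.675, 0.738, 0.0, 0.0]
force: [-1.1, 0.2, -0.9]
finger_gap: 0.601
gripper_force: 52.4
```

{"op": "drive_tool", "data": {
  "plan": [
    [0,0,-0.01,0,0,0,-0.4],
    [0,0,-0.015,0,0,0,-0.4],
    [0,0,-0.01,0,0,0,-0.4],
    [0,0,0,0,0,0,-0.4],
    [0,0,0,0,0,0,-0.4],
    [0,0,0,0,0,0,-0.4],
    [0,0,0,0,0,0,-0.4],
    [0,0,0,0,0,0,-0.4]
  ]
}}

```text
t: 16.8
tcp_pos: [0.5514, -0.0489, 0.1053]
tool_rot: [0.674, 0.738, -0.0, -0.0]
force: [1.1, 0.6, -2.7]
finger_gap: 0.599
gripper_force: 52.8
```

{"op": "drive_tool", "data": {
  "plan": [
    [0,0,0,0,0,0,-0.4],
    [0,0,0,0,0,0,-0.4]
  ]
}}

```text
t: 17.0
tcp_pos: [0.5517, -0.0489, 0.1056]
tool_rot: [0.674, 0.738, -0.0, -0.0]
force: [0.7, -0.3, -3.2]
finger_gap: 0.595
gripper_force: 52.8
```

```bash
python3 -c "
from h import *
s=st();print(s['tau'])"
```

```text
t 17.0 loc [-0.0011 -0.0771  0.1056] xyaw 1.6611 z [-4.e-04  1.e-04 -1.e+00] F [ 0.7  -0.25 -3.22] q [-0.29   0.636  1.728  0.     0.778 -0.381] gap 0.595 gf 52.756032943725586
[-3.91172534e-04 -4.36901307e+01 -1.14433917e+01 -1.39863743e-03
  3.80940692e-03 -1.35887589e-05]
```

Right tin: about 3 N. I set it down and move to the left tin at cy 0.0795.

{"op": "drive_tool", "data": {
  "plan": [
    [0,0,0.012,0,0,0,-0.4],
    [0,0,0.012,0,0,0,-0.4],
    [0,0,0.006,0,0,0,-0.4],
    [0,0,0.0045,0,0,0,-0.4],
    [0,0,0,0,0,0,-0.4],
    [0,0,0,0,0,0,0.6],
    [0,0,0,0,0,0,0.6],
    [0,0,0,0,0,0,0.6],
    [0,0,-0.02,0,0,0,0.6],
    [0,0,-0.03,0,0,0,0.6]
  ]
}}

```text
t: 18.0
tcp_pos: [0.5505, -0.0487, 0.1204]
tool_rot: [0.675, 0.738, -0.001, -0.002]
force: [0.1, 0.1, 0.2]
finger_gap: 0.799
gripper_force: 0.0
```

{"op": "drive_tool", "data": {
  "plan": [
    [0,0,-0.03,0,0,0,0.6],
    [0,0,0,0,0,0,0.6],
    [0.04,0.001,0,0,0,0,0.6],
    [0.04,0.001,0,0,0,0,0.6],
    [0.04,0.001,0,0,0,0,0.6],
    [0.0365,0.001,0,0,0,0,0.6],
    [0,0,0,0,0,0,0.6],
    [0,0,0,0,0,0,0.6]
  ]
}}

```text
t: 18.8
tcp_pos: [0.5411, 0.108, 0.1507]
tool_rot: [0.674, 0.739, -0.0, -0.0]
force: [-0.6, -1.1, -0.5]
finger_gap: 0.805
gripper_force: 0.0
```

```bash
python3 -c "
from h import *
s=st()"
```

```text
t 18.8 loc [0.0021 0.0801 0.1507] xyaw 1.6634 z [-8.e-04 -4.e-04 -1.e+00] F [-0.62 -1.1  -0.49] q [-0.005  0.561  1.705 -0.     0.876 -0.098] gap 0.805 gf 0.0
```

{"op": "drive_tool", "data": {
  "plan": [
    [0,0.001,0.025,0,0,0,0.6],
    [0,0,0.03,0,0,0,0.6],
    [0,0,0.025,0,0,0,0.6],
    [0,0,0,0,0,0,0.6],
    [0,0,0,0,0,0,-0.4],
    [0,0,0,0,0,0,-0.4],
    [0,0,0,0,0,0,-0.4],
    [0,0,0,0,0,0,-0.4],
    [0,0,0,0,0,0,-0.4],
    [0,0,0,0,0,0,-0.4]
  ]
}}

```text
t: 19.8
tcp_pos: [0.5427, 0.1074, 0.0718]
tool_rot: [0.674, 0.738, 0.0, 0.0]
force: [-1.0, -0.4, -0.4]
finger_gap: 0.597
gripper_force: 52.2
```

{"op": "drive_tool", "data": {
  "plan": [
    [0,0,-0.01,0,0,0,-0.4],
    [0,0,-0.015,0,0,0,-0.4],
    [0,0,-0.01,0,0,0,-0.4],
    [0,0,0,0,0,0,-0.4],
    [0,0,0,0,0,0,-0.4],
    [0,0,0,0,0,0,-0.4],
    [0,0,0,0,0,0,-0.4],
    [0,0,0,0,0,0,-0.4]
  ]
}}

```text
t: 20.6
tcp_pos: [0.5423, 0.1074, 0.1058]
tool_rot: [0.674, 0.738, -0.0, -0.0]
force: [-0.5, 0.3, -2.3]
finger_gap: 0.596
gripper_force: 52.5
```

{"op": "drive_tool", "data": {
  "plan": [
    [0,0,0,0,0,0,-0.4],
    [0,0,0,0,0,0,-0.4]
  ]
}}

```text
t: 20.8
tcp_pos: [0.5425, 0.1074, 0.1061]
tool_rot: [0.675, 0.738, -0.0, -0.0]
force: [0.1, -0.5, -1.4]
finger_gap: 0.598
gripper_force: 52.5
```

```bash
python3 -c "
from h import *
s=st();print(s['tau'])"
```

```text
t 20.8 loc [0.0034 0.0794 0.1061] xyaw 1.661 z [-4.e-04  0.e+00 -1.e+00] F [ 0.07 -0.5  -1.37] q [-0.007  0.634  1.73   0.     0.778 -0.097] gap 0.598 gf 52.51139223575592
[ 2.06376999e-04 -4.30514216e+01 -1.12375894e+01  1.99115842e-03
  3.35539502e-03 -9.31869835e-06]
```

Left tin: about 2 N. The middle tin is the heaviest, so I set this one down and go back.

{"op": "drive_tool", "data": {
  "plan": [
    [0,0,0.012,0,0,0,-0.4],
    [0,0,0.012,0,0,0,-0.4],
    [0,0,0.006,0,0,0,-0.4],
    [0,0,0.0045,0,0,0,-0.4],
    [0,0,0,0,0,0,-0.4],
    [0,0,0,0,0,0,0.6],
    [0,0,0,0,0,0,0.6],
    [0,0,0,0,0,0,0.6],
    [0,0,-0.02,0,0,0,0.6],
    [0,0,-0.03,0,0,0,0.6]
  ]
}}

```text
t: 21.8
tcp_pos: [0.5413, 0.1073, 0.1208]
tool_rot: [0.675, 0.738, -0.001, -0.002]
force: [0.1, -0.2, -0.3]
finger_gap: 0.801
gripper_force: 0.0
```

{"op": "drive_tool", "data": {
  "plan": [
    [0,0,-0.03,0,0,0,0.6],
    [0,0,0,0,0,0,0.6],
    [-0.04,-0.002,0,0,0,0,0.6],
    [-0.0375,-0.003,0,0,0,0,0.6],
    [0,0,0,0,0,0,0.6],
    [0,0,0,0,0,0,0.6]
  ]
}}

```text
t: 22.4
tcp_pos: [0.5442, 0.0291, 0.1512]
tool_rot: [0.675, 0.738, -0.0, -0.001]
force: [0.1, 0.4, 0.4]
finger_gap: 0.802
gripper_force: 0.0
```

```bash
python3 -c "
from h import *
s=st()"
```

```text
t 22.4 loc [-0.0017  0.0013  0.1512] xyaw 1.6587 z [-1.2e-03  6.0e-04 -1.0e+00] F [0.15 0.43 0.36] q [-1.520e-01  5.540e-01  1.721e+00  1.000e-03  8.680e-01 -2.400e-01] gap 0.802 gf 0.0
```

{"op": "drive_tool", "data": {
  "plan": [
    [0,0,0.025,0,0,0,0.6],
    [0,0,0.03,0,0,0,0.6],
    [0,0,0.025,0,0,0,0.6],
    [0,0,0,0,0,0,0.6],
    [0,0,0,0,0,0,-0.4],
    [0,0,0,0,0,0,-0.4],
    [0,0,0,0,0,0,-0.4],
    [0,0,0,0,0,0,-0.4],
    [0,0,0,0,0,0,-0.4],
    [0,0,0,0,0,0,-0.4]
  ]
}}

```text
t: 23.4
tcp_pos: [0.5443, 0.03, 0.0722]
tool_rot: [0.675, 0.738, -0.0, -0.0]
force: [-1.3, 2.1, -2.2]
finger_gap: 0.593
gripper_force: 53.0
```

{"op": "drive_tool", "data": {
  "plan": [
    [0,0,-0.01,0,0,0,-0.4],
    [0,0,-0.02,0,0,0,-0.4],
    [0,0,-0.03,0,0,0,-0.4],
    [0,0,-0.03,0,0,0,-0.4],
    [0,0,-0.03,0,0,0,-0.4],
    [0,0,-0.03,0,0,0,-0.4],
    [0,0,-0.03,0,0,0,-0.4],
    [0,0,-0.015,0,0,0,-0.4],
    [0,0,-0.005,0,0,0,-0.4],
    [0,0,0,0,0,0,-0.4]
  ]
}}

```text
t: 24.4
tcp_pos: [0.5443, 0.0297, 0.2723]
tool_rot: [0.675, 0.738, 0.0, 0.0]
force: [-0.0, -1.1, -7.1]
finger_gap: 0.594
gripper_force: 53.9
```

{"op": "drive_tool", "data": {
  "plan": [
    [0,0,0,0,0,0,-0.4],
    [0,0,0,0,0,0,-0.4],
    [0,0,0,0,0,0,-0.4],
    [0,0,0,0,0,0,-0.4],
    [0,0,0,0,0,0,-0.4],
    [0,0,0,0,0,0,-0.4],
    [0,0,0,0,0,0,-0.4],
    [0,0,0,0,0,0,-0.4]
  ]
}}

```text
t: 25.2
tcp_pos: [0.5446, 0.0297, 0.2718]
tool_rot: [0.674, 0.738, 0.0, 0.0]
force: [-0.3, -0.3, -6.5]
finger_gap: 0.596
gripper_force: 53.9
```

```bash
python3 - <<'E'
from h import *
s=st(); print(s['qd'].round(4))
a=snap('scene'); b=snap('top'); W=world(b)
cv2.imwrite('pics/both3.png',np.hstack([cv2.resize(a['image'][100:310,80:310,::-1],None,fx=1.8,fy=1.8),cv2.resize(b['image'][100:310,225:400,::-1],None,fx=1.8,fy=1.8)]))
z=np.load('s0.npz')['b']
for u,v in [(380,170),(245,202),(135,220),(373,190),(245,190)]: print(W[v,u].round(3),z[v,u].round(3))
A=world(a); hsv=cv2.cvtColor(a['image'],cv2.COLOR_RGB2HSV)
d=A[...,:2]-C; m=(np.abs(d[...,0])<.04)&(abs(d[...,1])<.04)&(hsv[...,1]<60)&(hsv[...,2]>110)&(A[...,2]>.18)
print('tin z range',np.percentile(A[...,2][m],[1,50,99]) if m.any() else None)
E
```

```text
t 25.2 loc [-0.0012  0.0019  0.2718] xyaw 1.6611 z [ 1.e-04 -0.e+00 -1.e+00] F [-0.31 -0.28 -6.47] q [-0.15   0.389  1.602  0.     1.151 -0.241] gap 0.596 gf 53.8633918762207
[-0.0019  0.0017  0.0003 -0.0011 -0.0002  0.0019]
[ 0.605 -0.201  0.061] [ 0.604 -0.201  0.063]
[0.501 0.234 0.022] [0.501 0.234 0.027]
[0.44  0.599 0.004] [0.44  0.598 0.008]
[ 0.54  -0.179  0.054] [ 0.54  -0.178  0.056]
[0.54  0.234 0.029] [0.54  0.234 0.035]
tin z range [0.20717317 0.26802555 0.45600942]
```

View pics/both3.png

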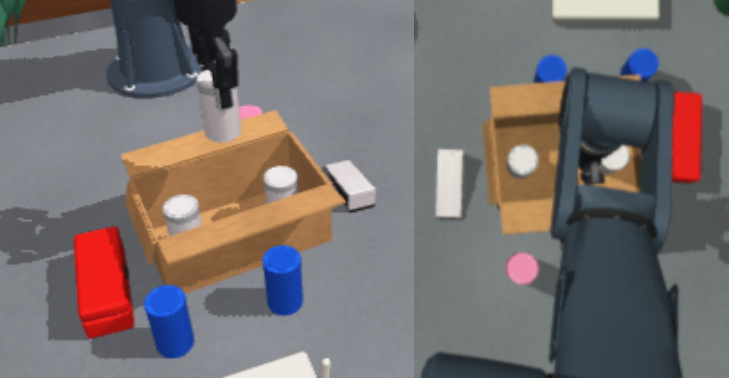

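The tin is held upright at crop (220,105), with its bottom about 90 mm above the rim. The other two stand in the carton at (182,215) and (280,185), both flaps are open, and the neighbouring items have not moved.

```bash
python3 -c "
from station import manip
print(manip.sign_off())"
```

```text
the job is handed in; nothing more can be done
None
```

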